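# Feel along a row of valve lifters

## Robot

A 6-joint arm with a two-finger parallel gripper is mounted at the origin on the work surface. World frame = base frame: x ahead of the robot, y to its left, z up, the work surface at z = 0. Lengths are in m, angles in degrees, forces in N, time in s.
With the tool pointing down it reaches from about 0.25 to 0.725 m from the base axis. Payload 9.7 kg.
Tool frame: the origin (TCP) lies midway between the tips of the shut fingers; the grasp point (between the pads) lies 19 mm behind it; z points along the fingers, y is the line along which they close (so a half turn about z gives the same grasp; the last joint's range is limited). The gripper opens to 85 mm and grips with 20 to 120 N. Pads are 22 mm wide; open, the fingers measure 114 mm over their backs; the gripper's body (76 mm by 85 mm) begins 54 mm behind the grasp point. The pads swing forward as they close: fully open they stand 13 mm farther back than shut.
Start: joints at [-75.86, 4.979, 10.078, 95.1, 0, 90], TCP at [0.134, -0.533, 0.231] pointing down, gripper open.
Joint ranges: [-179.16, 179.16], [-48.56, 103.87], [-65.8, 70.77], [-126.05, 130.52], [-82.76, 87.17], [-180, 180]. Speed limits (degrees/s): [127.2, 127.2, 147.25, 180, 180, 180].

## Interface

Orientations are given as [roll, pitch, yaw] about the fixed x, y, z axes, in that order (R = Rz(yaw) Ry(pitch) Rx(roll)).
In Python, from workcell import bot gives the robot as it stands.
- The arm moves only by the shell command python3 -m crank 'ROWS' [FORCE]. ROWS is JSON, a list of rows, each an object with "gripper": the finger opening in mm, from 0 to 85.4; "travel": the shift along the tool's x, y, z in mm, a list of three; "twist": the turn, a rotation vector about the tool's x, y, z in rad, a list of three. In form: [{"gripper": gripper, "travel": [tx, ty, tz], "twist": [rx, ry, rz]}, ...]. A call has 1 to 12 rows; each row shifts and turns the commanded pose from where the row before left it, along the tool's axes as they then stand; what a row does not reach is not made up. A row lasts 1/8 s, in which the tool goes at most 62.5 mm and 10.7 degrees, less where a joint would pass 70% of its speed; a pose out of reach is approached as far as the arm can. A call is refused whole if a number of a shift passes 62.5 or a number of a turn 0.188, either way. A call with a gripper value outside its range is refused whole. The fingers move at their own pace and stop on an object; FORCE is the grip in N (left out, the last holds). Time passes only in rows, so rows that do not move let the fingers close. It gives the time, the measured TCP pose, the force, the opening and the grip force at its end, in the units of the state.
- bot.get_obs(): the state, without advancing time (a new reading comes with each control period).
- bot.camera(name): name is "scene" or "side" or "wrist"; returns the picture (420x560x3 uint8, red, green, blue); there is no depth.
- bot.calibration(name): a dict with "vfov" (degrees; the focal length in pixels is half the picture's height over the tangent of half this angle, whatever the lens; pixels are square), "cx", "cy" (the principal point, pixels), "camera_from_world" (4x4, takes a point from world to camera coordinates). Camera axes: x right, y down, z forward; pixel columns grow to the right and rows downward; lengths in m; the calibration is good to about 2 mm. A picture is of the moment at which its call begins: read the wrist's pose just before it. calibration takes no time and is no camera call; for the wrist camera it gives the pose at the moment of the call.
- bot.job_done(): hands the job in; it is judged then, once.
The state is a dict: "time": time; "q": joint angles; "qd": joint speeds; "joint_efforts": joint torques, N m; "ee_pos": TCP position; "tcp_rot": TCP orientation; "wrist_force": force on the tool from outside, world axes, zero at the start; "torque": the same for the moment, N m; "opening": finger opening in m; "grasp_force": force on a finger pad.
Only numpy, scipy, OpenCV 4.12 (cv2) and the standard library are available. Lean on these libraries where they do the work, as an engineer would, in place of code of your own. Each camera call takes 0.05 s, during which the arm holds its last target. There are 200 camera calls.

## Task

Check the four big bucket lifters for sponginess: with the fingertips, starting at the end where the dowel pin stands, work along the row to the other end, lightly pressing each lifter down a few millimetres in its turn, one at a time, and letting it spring back up. From one lifter to the next, run the fingertips along the row close above the lifters, within about 2 cm of them, without lifting the hand away. Press only the big lifters, and leave the row of small ones, the standing bolts and the other loose parts where they are.

Things in the scene. Friction and masses are not known exactly. Their poses are not given: they have to be found in the camera images.
- big_row: BIG lifters: fixed aluminium block, 96 (x) x 214 (y) x 42 mm high, origin at the centre of its underside, z up. Four steel bucket lifters of 34 mm diameter stand along its middle (x = 0, y = -66, -22, 22, 66 mm); their flat tops are 50 mm above the bench, 8 mm above the block's top. A dowel pin stands at one end of the row, a flat steel plug at the other; which end varies. This block may be the nearer or the farther of the two.
- small_row: SMALL lifters, leave alone: fixed aluminium block, 96 (x) x 214 (y) x 42 mm high, origin at the centre of its underside, z up. Four steel bucket lifters of 25 mm diameter stand along its middle (x = 0, y = -66, -22, 22, 66 mm); their flat tops are 50 mm above the bench, 8 mm above the block's top. It has no dowel pin or plug.
- dowel_pin: upright fixed steel dowel pin, 12 mm diameter, standing 24 mm above the top face of the big row's block, on the row's line 97 mm from the block's centre (31 mm beyond the centre of the end lifter); origin at the centre of its foot. It marks the end to start from.
- core_plug: flat steel plug, 14 mm diameter, 3 mm high, fixed in the top face of the big row's block at the end opposite to the dowel pin, 97 mm from the block's centre; origin at its underside.
- bolt_1: loose flange bolt, 30 g, standing on its head (16 mm diameter) with its 8 mm shank up, 34 mm high; on the top face of the big row's block on its +x side, about 37 mm off the row's line; origin at the centre of its underside. Leave alone.
- bolt_2: the same kind of bolt, on the -x side of the big row's block, about 37 mm off the row's line. Leave alone.
- spare_lifter: loose spare lifter, 25 mm diameter, 26 mm high, 50 g, standing on the top face of the small row's block on its -x side, 34 mm off that row's line; origin at the centre of its underside. Leave alone.
- canister: loose silver metal canister, 96 mm diameter, 122 mm high with its cap, standing on the bench at the robot's left; origin at the centre of its underside. Leave alone.
- carton: loose cardboard parts carton with a blue band, 110 x 75 x 70 mm high, on the bench at the robot's right; origin at the centre of its underside. Leave alone.
- pulley: loose steel V-belt pulley, 90 mm diameter, 34 mm high, lying flat on the bench at the robot's right; origin at the centre of its underside. Leave alone.
- clamp: loose steel ring clamp, 60 mm diameter, 16 mm high, on the bench at the robot's left; origin at the centre of its underside. Leave alone.
- big_a_top (a point): centre of the flat top of the big lifter at y = -66 mm in its block's frame (34 mm diameter); moves down with the lifter
- big_a (a joint): travel of that lifter in m: 0 up, at most 0.005 pressed down; a light spring (about 1.5 N to start it, 4 N at 2.5 mm, 6.5 N fully down) brings it back up
- big_b_top (a point): centre of the flat top of the big lifter at y = -22 mm in its block's frame (34 mm diameter); moves down with the lifter
- big_b (a joint): travel of that lifter in m: 0 up, at most 0.005 pressed down; a light spring (about 1.5 N to start it, 4 N at 2.5 mm, 6.5 N fully down) brings it back up
- big_c_top (a point): centre of the flat top of the big lifter at y = +22 mm in its block's frame (34 mm diameter); moves down with the lifter
- big_c (a joint): travel of that lifter in m: 0 up, at most 0.005 pressed down; a light spring (about 1.5 N to start it, 4 N at 2.5 mm, 6.5 N fully down) brings it back up
- big_d_top (a point): centre of the flat top of the big lifter at y = +66 mm in its block's frame (34 mm diameter); moves down with the lifter
- big_d (a joint): travel of that lifter in m: 0 up, at most 0.005 pressed down; a light spring (about 1.5 N to start it, 4 N at 2.5 mm, 6.5 N fully down) brings it back up
- small_a (a joint): the same travel for the small lifter at y = -66 mm in its block's frame; must stay up
- small_b (a joint): the same travel for the small lifter at y = -22 mm in its block's frame; must stay up
- small_c (a joint): the same travel for the small lifter at y = +22 mm in its block's frame; must stay up
- small_d (a joint): the same travel for the small lifter at y = +66 mm in its block's frame; must stay up
There are look-alikes about, which are no part of the job. Leave any red or turquoise look-alike of the big_row alone.

How it is judged (in metres and radians):
On the way, in this order (a step that is already met when the one before it is completed fails the run):
1. the lifter next to the dowel pin of the big row is pressed at least 1.5 mm down while the other three big ones are up (((y of dowel_pin in the frame of big_row below 0 m and (value of joint big_a above 0.0015 m and value of joint each of big_b, big_c, big_d below 0.0008 m)) or (y of dowel_pin in the frame of big_row above 0 m and (value of joint big_d above 0.0015 m and value of joint each of big_a, big_b, big_c below 0.0008 m)))), for 0.1 s.
2. all big lifters up, the fingertips pass midway between the lifter next to the dowel pin and the second lifter, under about 35 mm above their tops (grasp point under 55 mm) (((y of dowel_pin in the frame of big_row below 0 m and (y of the grasp point in the frame of big_row between -0.054 and -0.034 m and x of the grasp point in the frame of big_row between -0.025 and 0.025 m and z of the grasp point in the frame of big_row below 0.105 m and value of joint each of big_a, big_b, big_c, big_d below 0.0008 m)) or (y of dowel_pin in the frame of big_row above 0 m and (y of the grasp point in the frame of big_row between 0.034 and 0.054 m and x of the grasp point in the frame of big_row between -0.025 and 0.025 m and z of the grasp point in the frame of big_row below 0.105 m and value of joint each of big_a, big_b, big_c, big_d below 0.0008 m)))), for 0.02 s.
3. the second lifter of the big row is pressed at least 1.5 mm down while the other three big ones are up (((y of dowel_pin in the frame of big_row below 0 m and (value of joint big_b above 0.0015 m and value of joint each of big_a, big_c, big_d below 0.0008 m)) or (y of dowel_pin in the frame of big_row above 0 m and (value of joint big_c above 0.0015 m and value of joint each of big_a, big_b, big_d below 0.0008 m)))), for 0.1 s.
4. all big lifters up, the fingertips pass midway between the second lifter and the third lifter, under about 35 mm above their tops (grasp point under 55 mm) (((y of dowel_pin in the frame of big_row below 0 m and (y of the grasp point in the frame of big_row between -0.01 and 0.01 m and x of the grasp point in the frame of big_row between -0.025 and 0.025 m and z of the grasp point in the frame of big_row below 0.105 m and value of joint each of big_a, big_b, big_c, big_d below 0.0008 m)) or (y of dowel_pin in the frame of big_row above 0 m and (y of the grasp point in the frame of big_row between -0.01 and 0.01 m and x of the grasp point in the frame of big_row between -0.025 and 0.025 m and z of the grasp point in the frame of big_row below 0.105 m and value of joint each of big_a, big_b, big_c, big_d below 0.0008 m)))), for 0.02 s.
5. the third lifter of the big row is pressed at least 1.5 mm down while the other three big ones are up (((y of dowel_pin in the frame of big_row below 0 m and (value of joint big_c above 0.0015 m and value of joint each of big_a, big_b, big_d below 0.0008 m)) or (y of dowel_pin in the frame of big_row above 0 m and (value of joint big_b above 0.0015 m and value of joint each of big_a, big_c, big_d below 0.0008 m)))), for 0.1 s.
6. all big lifters up, the fingertips pass midway between the third lifter and the last lifter, under about 35 mm above their tops (grasp point under 55 mm) (((y of dowel_pin in the frame of big_row below 0 m and (y of the grasp point in the frame of big_row between 0.034 and 0.054 m and x of the grasp point in the frame of big_row between -0.025 and 0.025 m and z of the grasp point in the frame of big_row below 0.105 m and value of joint each of big_a, big_b, big_c, big_d below 0.0008 m)) or (y of dowel_pin in the frame of big_row above 0 m and (y of the grasp point in the frame of big_row between -0.054 and -0.034 m and x of the grasp point in the frame of big_row between -0.025 and 0.025 m and z of the grasp point in the frame of big_row below 0.105 m and value of joint each of big_a, big_b, big_c, big_d below 0.0008 m)))), for 0.02 s.
7. the last lifter of the big row is pressed at least 1.5 mm down while the other three big ones are up (((y of dowel_pin in the frame of big_row below 0 m and (value of joint big_d above 0.0015 m and value of joint each of big_a, big_b, big_c below 0.0008 m)) or (y of dowel_pin in the frame of big_row above 0 m and (value of joint big_a above 0.0015 m and value of joint each of big_b, big_c, big_d below 0.0008 m)))), for 0.1 s.
At the end, for the whole second after the job is handed in: All eight lifters are back up (within 0.8 mm), the bolts still stand, and no loose part has moved (bolts and spare lifter under 12 mm, the others under 20 mm) (value of joint each of big_a, big_b, big_c, big_d, small_a, small_b, small_c, small_d below 0.0008 m and distance of each of bolt_1, bolt_2, spare_lifter from where it was at the start of the episode below 0.012 m and distance of each of canister, carton, pulley, clamp from where it was at the start of the episode below 0.02 m and angle between each of bolt_1, bolt_2's own z axis and vertical below 0.2 rad); the robot touches nothing.
It fails at once if a lifter of the small row is pressed by more than 1.5 mm (value of joint any of small_a, small_b, small_c, small_d above 0.0015 m).
It fails at once if the fingers bear on the big row with more than 30 N (contact force between the fingers and big_row above 30 N).
It fails at once if a loose part is moved (bolts and spare lifter over 12 mm, the others over 20 mm), lifted or carried (distance of any of bolt_1, bolt_2, spare_lifter from where it was at the start of the episode above 0.012 m or distance of any of canister, carton, pulley, clamp from where it was at the start of the episode above 0.02 m).
It fails at once if a standing bolt is tipped over (angle between any of bolt_1, bolt_2's own z axis and vertical above 0.5 rad).
It also fails if it takes over 45 s, if anything falls off the work surface, if the arm or the gripper's body presses on something with over 40 N, if the wrist force passes 120 N, or if a joint passes its speed limit or range.

## Working session

There is one attempt and no reset: what is moved stays moved. The work goes in short steps, Python scripts to look and compute and a shell command to move; the robot and the scene stay as the last step left them, time stands still between calls to the robot, and variables do not carry over. Pictures are saved under pics/ and viewed, at most 10 in all, crops included, and the job is handed in when it is done.

```bash
mkdir -p pics
python3 - <<'E'
from workcell import bot
import cv2
for n in("scene","side"):
    cv2.imwrite(f"pics/{n}0.png",bot.camera(n)[:,:,::-1]); c=bot.calibration(n); print(n,c)
o=bot.get_obs();print(o["time"],o["ee_pos"],o["tcp_rot"],o["opening"])
E
```

```text
scene {'vfov': 46.35051453842102, 'cx': 275.4702673484701, 'cy': 211.1153905464337, 'camera_from_world': array([[-0.61945709,  0.78463239,  0.02499836,  0.21541868],
       [ 0.45681337,  0.3861797 , -0.80136557, -0.18983511],
       [-0.63843125, -0.48499201, -0.59765232,  1.66188779],
       [ 0.        ,  0.        ,  0.        ,  1.        ]])}
side {'vfov': 42.87039206562271, 'cx': 273.77722333379677, 'cy': 213.7858948674951, 'camera_from_world': array([[ 0.92675039, -0.37564218, -0.0051644 , -0.39643436],
       [-0.28901611, -0.70411725, -0.64860511,  0.21811845],
       [ 0.24000709,  0.60258763, -0.76110758,  1.46337986],
       [ 0.        ,  0.        ,  0.        ,  1.        ]])}
0.1 [ 0.1343088  -0.53313242  0.23066343] [-1.79930673e+02  1.17930684e-03  1.41405019e+01] 0.08519176340752053
```

View pics/scene0.png

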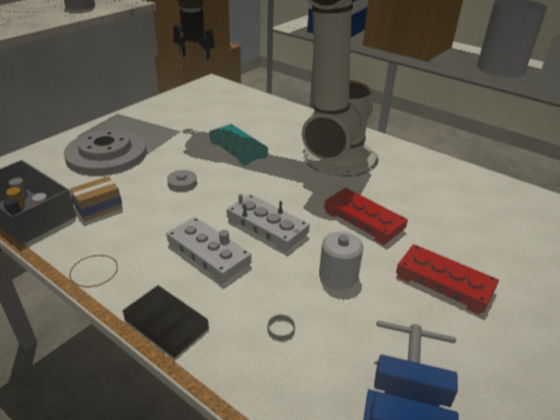

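View pics/side0.png

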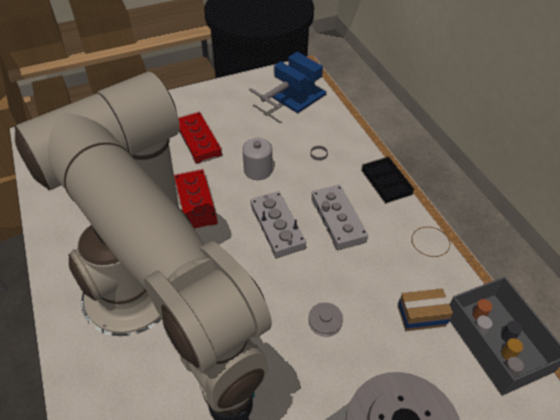

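The big row is the nearer grey block, at scene (267,220) and side (277,223). The small row with the spare lifter is the farther one. Next I'll enlarge both views of the big row.

Run:
```python
import cv2,numpy as np
a=cv2.imread("pics/scene0.png")[185:255,220:316];b=cv2.imread("pics/side0.png")[185:260,240:315]
cv2.imwrite("pics/crop.png",np.hstack([cv2.resize(a,(412,300),interpolation=2)[:, :],cv2.resize(b,(300,300),interpolation=2)]))
# 4.29x ; scene off (220,185); side x4 off(240,185)
```

```text
(no output)
```

View pics/crop.png

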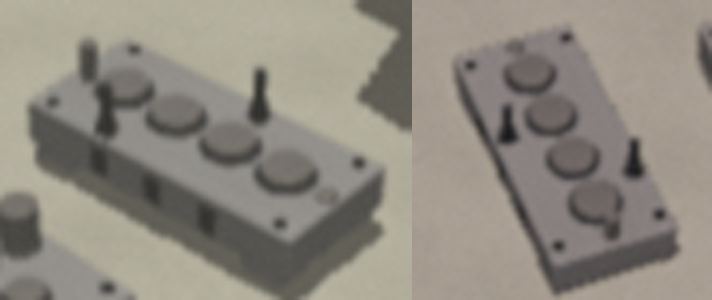

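The left crop (scene) has the lifter tops at (127,83), (176,110), (229,138) and (286,167), with the pin at the left end at (88,60). The right crop (side) has the tops at (529,71), (551,113), (573,156) and (596,201), with the pin at the bottom end and the plug at the top. So the pin is at the −y end.

```bash
cat > h.py <<'E'
import numpy as np
from scipy.optimize import least_squares
def proj(c,P):
    T=c["camera_from_world"];p=P@T[:3,:3].T+T[:3,3];f=210/np.tan(np.radians(c["vfov"])/2)
    return p[:,:2]/p[:,2:]*f+[c["cx"],c["cy"]]
def row(v,ys=(-.066,-.022,.022,.066),z=.05):
    x,y,a=v;return np.array([[x-np.sin(a)*s,y+np.cos(a)*s,z] for s in ys])
E
python3 - <<'E'
from workcell import bot
from h import *
A=np.array([(127,83),(176,110),(229,138),(286,167)])/[412/96,300/70]+[220-.4,185-.4]
B=(np.array([(529,71),(551,113),(573,156),(596,201)])-[412,0])/4.+[240-.4,185-.4]
B=B[::-1]
ca,cb=bot.calibration("scene"),bot.calibration("side")
for w in((1,0),(0,1),(1,1)):
    r=least_squares(lambda v:np.r_[w[0]*(proj(ca,row(v))-A).ravel(),w[1]*(proj(cb,row(v))-B).ravel()],[.4,0,0])
    print(w,r.x[:2].round(4),np.degrees(r.x[2]).round(2),r.fun.round(1))
v=r.x; print(row(v).round(4)); print("pin",row(v,[-.097],.054))
# others by rough ray to plane
def ray(c,u,z):
    T=c["camera_from_world"];f=210/np.tan(np.radians(c["vfov"])/2)
    d=T[:3,:3].T@np.r_[(np.array(u)-[c["cx"],c["cy"]])/f,1];o=-T[:3,:3].T@T[:3,3];return (o+d*(z-o[2])/d[2]).round(3)
print("bolts base", [ray(ca,(220+u/4.29,185+w/4.29),.044) for u,w in((106,130),(259,118))],"small", [ray(ca,u,.05) for u in((191,231),(226,254))],"canister top",ray(ca,(343,240),.12))
E
```

```text
(1, 0) [0.4647 0.062 ] -2.06 [-0.4 -0.3  0.2 -0.1  0.3  0.1 -0.1  0.2 -0.  -0.   0.  -0.   0.  -0.
  0.  -0. ]
(0, 1) [0.4611 0.0561] -0.65 [-0.  -0.  -0.  -0.  -0.  -0.  -0.  -0.  -0.  -0.2 -0.  -0.  -0.   0.
  0.1  0.2]
(1, 1) [0.4623 0.0591] -1.31 [-0.9 -0.9 -0.1 -0.9  0.1 -0.8 -0.2 -0.8 -0.3 -1.  -0.1 -0.9  0.  -0.8
  0.3 -0.6]
[[ 0.4608 -0.0069  0.05  ]
 [ 0.4618  0.0371  0.05  ]
 [ 0.4628  0.0811  0.05  ]
 [ 0.4638  0.1251  0.05  ]]
pin [[ 0.46012125 -0.03790749  0.054     ]]
bolts base [array([0.503, 0.017, 0.044]), array([0.432, 0.082, 0.044])] small [array([ 0.646, -0.038,  0.05 ]), array([0.653, 0.089, 0.05 ])] canister top [0.504 0.315 0.12 ]
```

```bash
python3 -m crank '[{"gripper":0,"travel":[0,0,0],"twist":[0,0,0.132]},{"gripper":0,"travel":[0,0,0],"twist":[0,0,0.132]},{"gripper":0,"travel":[26,-48,-2],"twist":[0,0,0]},{"gripper":0,"travel":[26,-48,-2],"twist":[0,0,0]},{"gripper":0,"travel":[26,-48,-2],"twist":[0,0,0]},{"gripper":0,"travel":[26,-48,-2],"twist":[0,0,0]},{"gripper":0,"travel":[26,-48,-2],"twist":[0,0,0]},{"gripper":0,"travel":[26,-48,-2],"twist":[0,0,0]},{"gripper":0,"travel":[26,-48,-2],"twist":[0,0,0]},{"gripper":0,"travel":[26,-48,-2],"twist":[0,0,0]},{"gripper":0,"travel":[26,-48,-2],"twist":[0,0,0]},{"gripper":0,"travel":[26,-48,-2],"twist":[0,0,0]}]' 20 && python3 -m crank '[{"gripper":0,"travel":[26,-48,0],"twist":[0,0,0]},{"gripper":0,"travel":[26,-48,0],"twist":[0,0,0]},{"gripper":0,"travel":[0,0,0],"twist":[0,0,0]},{"gripper":0,"travel":[0,0,0],"twist":[0,0,0]}]'
python3 - <<'E'
from workcell import bot
import cv2,pickle
o=bot.get_obs();c=bot.calibration("wrist");i=bot.camera("wrist")[:,:,::-1]
cv2.imwrite("pics/w1.png",i);pickle.dump(c,open("w1.pkl","wb"))
print(o["time"],o["ee_pos"],o["tcp_rot"],o["opening"],o["q"],o["wrist_force"])
E
```

```text
time: 1.6
ee_pos: [0.4031, -0.0561, 0.2512]
tcp_rot: [180.0, -0.0, -1.0]
wrist_force: [0.6, -1.1, 0.4]
opening: -0.0003
grasp_force: 0.0
time: 2.1
ee_pos: [0.4562, 0.0117, 0.251]
tcp_rot: [-178.9, 0.1, 0.9]
wrist_force: [0.4, 1.0, 0.0]
opening: -0.0001
grasp_force: 0.0
2.1 [0.45616636 0.01171899 0.25103211] [-1.78929839e+02  7.11777831e-02  8.62886054e-01] -9.358632502234702e-05 [  0.80329935  -7.22311085   0.2777668   97.57316848   1.07008616
 179.94040294] [0.35205199 1.04036909 0.03201086]
```

View pics/w1.png

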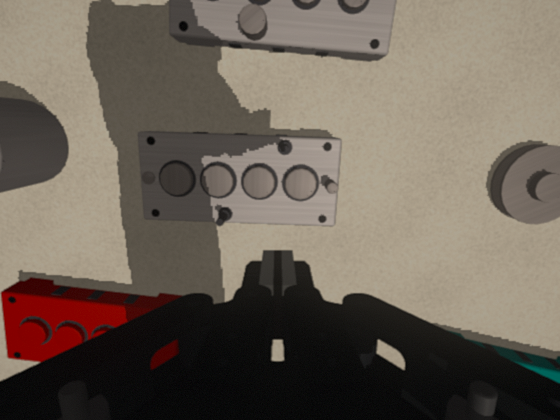

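The wrist view shows the big row with lifter tops at about (177,178), (218,181), (259,181) and (300,183). The pin is at the right end (328,184), the bolts are at (285,147) and (223,213), and the shut fingers are at (278,255). J6 has reached its limit, so I'll measure with this view and then choose another yaw.

Run:
```python
from h import *
import cv2,pickle
from workcell import bot
c=pickle.load(open("w1.pkl","rb"));g=cv2.cvtColor(cv2.imread("pics/w1.png"),6)
k=cv2.HoughCircles(cv2.createCLAHE(3).apply(g)[120:235,130:345],3,1.5,32,param1=120,param2=12,minRadius=14,maxRadius=22)
print((k[0]+[130,120,0]).round(1)[:8])
W=np.array([(300,183),(259,181),(218,180.5),(177,178)])
r=least_squares(lambda v:(proj(c,row(v))-W).ravel(),[.4,0,0]);v=r.x
print(v[:2].round(4),np.degrees(v[2]).round(2),r.fun.round(1)); print(row(v).round(4),proj(c,row(v,[-.097],.042)),proj(c,row(v,[.097],.045)))
H=np.array([[sx*.048*np.cos(v[2])-np.sin(v[2])*sy*.107+v[0],v[1]+np.cos(v[2])*sy*.107+sx*.048*np.sin(v[2]),.042] for sx in(-1,1) for sy in(-1,1)])
print("corners",proj(c,H).round(0).tolist())
o=bot.get_obs();R=__import__("scipy.spatial.transform",fromlist=["x"]).Rotation.from_euler("xyz",o["tcp_rot"],degrees=True).as_matrix();p=np.array(o["ee_pos"])
T=c["camera_from_world"];f=210/np.tan(np.radians(c["vfov"])/2);co=R.T@(-T[:3,:3].T@T[:3,3]-p)
print("cam in tool",co.round(3),"tip px",proj(c,p[None]))
for X in(0,.011):
  for u in((262,252),(293,252),(247,264),(310,264),(243,290),(312,290)):
    d=R.T@T[:3,:3].T@np.r_[(np.array(u)-[c["cx"],c["cy"]])/f,1]; print(X,u,(co+d*(X-co[0])/d[0]).round(4)*1000)
```

```text
[[258.2 182.2  14.8]
 [175.8 179.2  19.4]
 [300.2 182.2  19.4]
 [210.2 183.8  21. ]
 [319.8 207.8  17.8]
 [319.8 156.8  21. ]
 [280.8 153.8  21. ]
 [237.2 152.2  21. ]]
[0.462  0.0567] -1.01 [ 1.2 -0.   0.3  0.4 -0.5 -0.6 -1.2  0.3]
[[ 0.4609 -0.0093  0.05  ]
 [ 0.4617  0.0347  0.05  ]
 [ 0.4624  0.0787  0.05  ]
 [ 0.4632  0.1227  0.05  ]] [[329.8118127  182.76914515]] [[148.40067502 176.50247794]]
corners [[336.0, 226.0], [143.0, 219.0], [343.0, 137.0], [137.0, 130.0]]
cam in tool [ 0.065 -0.001 -0.143] tip px [[278.28877725 267.12230245]]
0 (262, 252) [ 0.  -8.5 18.8]
0 (293, 252) [ 0.   7.7 18.9]
0 (247, 264) [  0.  -14.9   3.5]
0 (310, 264) [ 0.  15.2  3.7]
0 (243, 290) [  0.  -14.3 -22.1]
0 (312, 290) [  0.   13.5 -22. ]
0.011 (262, 252) [11.  -7.1 -8.6]
0.011 (293, 252) [11.   6.3 -8.6]
0.011 (247, 264) [ 11.  -12.5 -21.4]
0.011 (310, 264) [ 11.   12.5 -21.3]
0.011 (243, 290) [ 11.  -12.  -42.7]
0.011 (312, 290) [ 11.   11.2 -42.6]
```

```bash
python3 -m crank '[{"gripper":0,"travel":[0,0,0],"twist":[0,0,-0.171]},{"gripper":0,"travel":[0,0,0],"twist":[0,0,-0.171]},{"gripper":0,"travel":[0,0,0],"twist":[0,0,-0.171]},{"gripper":0,"travel":[0,0,0],"twist":[0,0,-0.171]},{"gripper":0,"travel":[0,0,0],"twist":[0,0,-0.171]},{"gripper":0,"travel":[0,0,0],"twist":[0,0,-0.171]},{"gripper":0,"travel":[0,0,0],"twist":[0,0,-0.171]},{"gripper":0,"travel":[0,0,0],"twist":[0,0,-0.171]},{"gripper":0,"travel":[0,0,0],"twist":[0,0,-0.171]},{"gripper":0,"travel":[0,0,0],"twist":[0,0,0]},{"gripper":0,"travel":[0,0,0],"twist":[0,0,0]}]'
cat > st.py <<'E'
from workcell import bot
from h import *
from scipy.spatial.transform import Rotation as Ro
o=bot.get_obs();R=Ro.from_euler("xyz",o["tcp_rot"],degrees=True);p=np.array(o["ee_pos"])
print(o["time"],p.round(4),o["tcp_rot"].round(2),"q",np.round(o["q"],1),"F",o["wrist_force"].round(2))
L=row([.462,.057,np.radians(-1)])
for q in L: print("to lifter (tool mm)",(R.inv().apply(q-p)*1000).round(1))
print("twist to level",(R.inv()*Ro.from_euler("xyz",[180,0,89],degrees=True)).as_rotvec().round(4))
E
python3 st.py
```

```text
time: 3.52
ee_pos: [0.4563, 0.0115, 0.2515]
tcp_rot: [-180.0, -1.1, 88.8]
wrist_force: [0.7, 0.2, 0.3]
opening: -0.0001
grasp_force: 0.0
3.525 [0.4563 0.0115 0.2515] [-179.97   -1.08   88.79] q [ 0.8 -7.3  0.3 97.6  1.1 92. ] F [0.65 0.23 0.25]
to lifter (tool mm) [-24.2   5.  201.1]
to lifter (tool mm) [ 19.8   4.9 201.9]
to lifter (tool mm) [ 63.8   4.7 202.7]
to lifter (tool mm) [107.8   4.6 203.6]
twist to level [-0.0005 -0.0189 -0.0036]
```

```bash
python3 -m crank '[{"gripper":0,"travel":[0,0,0],"twist":[0,-0.019,-0.004]},{"gripper":0,"travel":[-10,2.5,30],"twist":[0,0,0]},{"gripper":0,"travel":[-10,2.5,35],"twist":[0,0,0]},{"gripper":0,"travel":[0,0,35],"twist":[0,0,0]},{"gripper":0,"travel":[0,0,35],"twist":[0,0,0]},{"gripper":0,"travel":[0,0,0],"twist":[0,0,0]},{"gripper":0,"travel":[0,0,0],"twist":[0,0,0]}]'
python3 st.py
python3 - <<'E'
from workcell import bot
import cv2,pickle
from h import *
c=bot.calibration("wrist");i=bot.camera("wrist")[:,:,::-1].copy();cv2.imwrite("pics/w2raw.png",i)
j=bot.camera("side")[185:260,240:315,::-1]; k=bot.camera("scene")[:,:,::-1][175:250,215:315]
cv2.imwrite("pics/w2.png",np.vstack([np.hstack([cv2.resize(j,(280,180)),cv2.resize(k,(280,180))]),i]))
print(proj(c,row([.462,.057,np.radians(-1)])).round(1).tolist())
E
```

```text
time: 4.4
ee_pos: [0.4617, -0.0081, 0.1177]
tcp_rot: [180.0, 0.0, 89.3]
wrist_force: [0.6, -0.4, 0.6]
opening: 0.0001
grasp_force: 0.0
4.4 [ 0.4617 -0.0081  0.1177] [1.7997e+02 2.0000e-02 8.9260e+01] q [ -1.   -7.9 -15.1  82.8  -0.   89.7] F [ 0.63 -0.35  0.56]
to lifter (tool mm) [-0.9 -0.9 67.7]
to lifter (tool mm) [43.1 -0.7 67.7]
to lifter (tool mm) [87.1 -0.5 67.7]
to lifter (tool mm) [131.1  -0.3  67.7]
twist to level [0.0005 0.0004 0.0046]
[[276.5, 226.8], [276.9, 160.4], [277.4, 86.4], [277.8, 3.4]]
```

View pics/w2.png

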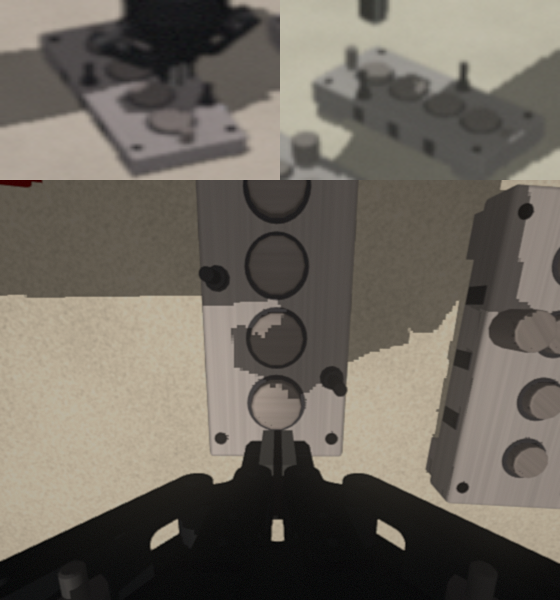

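The lifters sit about 3 px above where they were predicted, so the row is about 2.5 mm farther in +y and x is right. All bolts are standing. I'll shift and descend.

```bash
sed -i 's/\.057,/.0595,/' st.py; python3 -m crank '[{"gripper":0,"travel":[2.5,-0.5,0],"twist":[0,0,0.005]},{"gripper":0,"travel":[0,0,20],"twist":[0,0,0]},{"gripper":0,"travel":[0,0,20],"twist":[0,0,0]},{"gripper":0,"travel":[0,0,15],"twist":[0,0,0]},{"gripper":0,"travel":[0,0,4],"twist":[0,0,0]},{"gripper":0,"travel":[0,0,0],"twist":[0,0,0]},{"gripper":0,"travel":[0,0,0],"twist":[0,0,0]}]'
python3 st.py
```

```text
time: 5.42
ee_pos: [0.4611, -0.0056, 0.058]
tcp_rot: [180.0, -0.0, 89.0]
wrist_force: [-0.6, 0.8, -0.2]
opening: -0.0001
grasp_force: 0.0
5.425 [ 0.4611 -0.0056  0.058 ] [179.99  -0.    89.  ] q [ -0.7  -7.  -20.9  76.1  -0.   90.3] F [-0.62  0.77 -0.18]
to lifter (tool mm) [-0.9 -0.3  8. ]
to lifter (tool mm) [43.1 -0.3  8. ]
to lifter (tool mm) [87.1 -0.3  8. ]
to lifter (tool mm) [131.1  -0.3   8. ]
twist to level [ 0.0002 -0.     -0.0001]
```

```bash
python3 -m crank '[{"gripper":0,"travel":[0,0,6],"twist":[0,0,0]},{"gripper":0,"travel":[0,0,3],"twist":[0,0,0]},{"gripper":0,"travel":[0,0,2],"twist":[0,0,0]},{"gripper":0,"travel":[0,0,0],"twist":[0,0,0]},{"gripper":0,"travel":[0,0,0],"twist":[0,0,0]}]'
python3 st.py|head -1
python3 - <<'E'
from workcell import bot
import cv2
i=bot.camera("wrist")[140:420,140:420,::-1];j=bot.camera("scene")[185:245,220:300,::-1]
cv2.imwrite("pics/p1.png",cv2.hconcat([i,cv2.resize(j,(373,280),interpolation=2)]))
E
```

```text
time: 6.05
ee_pos: [0.4609, -0.0056, 0.0466]
tcp_rot: [-180.0, 0.0, 89.0]
wrist_force: [-0.3, -0.9, 4.8]
opening: -0.0
grasp_force: 2.2
6.05 [ 0.4609 -0.0056  0.0466] [-179.98    0.     89.  ] q [ -0.7  -6.7 -21.9  74.8  -0.   90.3] F [-0.27 -0.88  4.83]
```

View pics/p1.png

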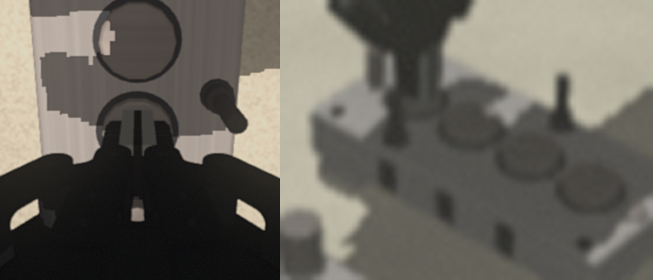

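The first lifter is under the fingertips, 3.4 mm down at about 4.8 N, and the pin and both bolts are undisturbed. Next I'll let it up, run along to the second and press that.

```bash
python3 -m crank '[{"gripper":0,"travel":[0,0,-5],"twist":[0,0,0]},{"gripper":0,"travel":[0,0,-6],"twist":[0,0,0]},{"gripper":0,"travel":[11,0,0],"twist":[0,0,0]},{"gripper":0,"travel":[11,0,0],"twist":[0,0,0]},{"gripper":0,"travel":[11,0,0],"twist":[0,0,0]},{"gripper":0,"travel":[10,0,0],"twist":[0,0,0]},{"gripper":0,"travel":[0,0,0],"twist":[0,0,0]},{"gripper":0,"travel":[0,0,6],"twist":[0,0,0]},{"gripper":0,"travel":[0,0,3],"twist":[0,0,0]},{"gripper":0,"travel":[0,0,2],"twist":[0,0,0]},{"gripper":0,"travel":[0,0,0],"twist":[0,0,0]},{"gripper":0,"travel":[0,0,0],"twist":[0,0,0]}]'; python3 st.py
```

```text
time: 7.65
ee_pos: [0.4614, 0.0373, 0.0465]
tcp_rot: [-180.0, 0.0, 89.0]
wrist_force: [-2.2, 0.4, 5.0]
opening: 0.0
grasp_force: 2.3
7.65 [0.4614 0.0373 0.0465] [-1.7996e+02  1.0000e-02  8.8990e+01] q [  4.6  -6.4 -21.6  74.8  -0.   95.6] F [-2.16  0.42  5.03]
to lifter (tool mm) [-43.8   0.2  -3.5]
to lifter (tool mm) [ 0.2  0.2 -3.5]
to lifter (tool mm) [44.2  0.2 -3.5]
to lifter (tool mm) [88.2  0.1 -3.5]
twist to level [-0.0008  0.0001 -0.0002]
```

```bash
python3 -m crank '[{"gripper":0,"travel":[0,0,-5],"twist":[0,0,0]},{"gripper":0,"travel":[0,0,-6],"twist":[0,0,0]},{"gripper":0,"travel":[11,0,0],"twist":[0,0,0]},{"gripper":0,"travel":[11,0,0],"twist":[0,0,0]},{"gripper":0,"travel":[11,0,0],"twist":[0,0,0]},{"gripper":0,"travel":[11,0,0],"twist":[0,0,0]},{"gripper":0,"travel":[0,0,0],"twist":[0,0,0]},{"gripper":0,"travel":[0,0,6],"twist":[0,0,0]},{"gripper":0,"travel":[0,0,3],"twist":[0,0,0]},{"gripper":0,"travel":[0,0,2],"twist":[0,0,0]},{"gripper":0,"travel":[0,0,0],"twist":[0,0,0]},{"gripper":0,"travel":[0,0,0],"twist":[0,0,0]}]'; python3 st.py
python3 - <<'E'
from workcell import bot
import cv2
i=bot.camera("wrist")[140:420,140:420,::-1];j=bot.camera("scene")[185:245,220:300,::-1]
cv2.imwrite("pics/p3.png",cv2.hconcat([i,cv2.resize(j,(373,280),interpolation=2)]))
E
```

```text
time: 9.15
ee_pos: [0.4622, 0.0812, 0.0465]
tcp_rot: [-180.0, 0.0, 89.0]
wrist_force: [-1.4, -0.7, 4.5]
opening: 0.0
grasp_force: 2.3
9.15 [0.4622 0.0812 0.0465] [-1.7996e+02  1.0000e-02  8.8990e+01] q [ 10.   -5.5 -20.8  74.7   0.  101. ] F [-1.41 -0.71  4.53]
to lifter (tool mm) [-87.7   0.2  -3.5]
to lifter (tool mm) [-43.7   0.2  -3.5]
to lifter (tool mm) [ 0.3  0.2 -3.5]
to lifter (tool mm) [44.3  0.1 -3.5]
twist to level [-0.0007  0.0001 -0.0002]
```

View pics/p3.png

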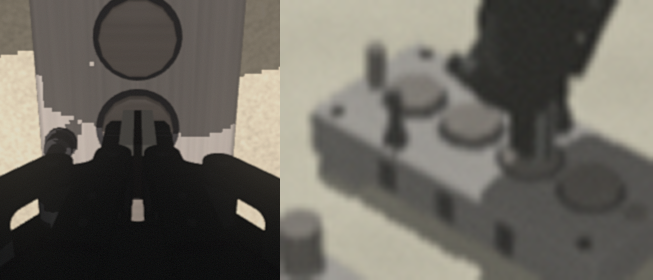

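The third lifter is centred under the fingertips. The first two are up, and the bolt at wrist (62,140) is standing clear. Next is the last lifter.

```bash
python3 -m crank '[{"gripper":0,"travel":[0,0,-5],"twist":[0,0,0]},{"gripper":0,"travel":[0,0,-6],"twist":[0,0,0]},{"gripper":0,"travel":[11,0,0],"twist":[0,0,0]},{"gripper":0,"travel":[11,0,0],"twist":[0,0,0]},{"gripper":0,"travel":[11,0,0],"twist":[0,0,0]},{"gripper":0,"travel":[11,0,0],"twist":[0,0,0]},{"gripper":0,"travel":[0,0,0],"twist":[0,0,0]},{"gripper":0,"travel":[0,0,6],"twist":[0,0,0]},{"gripper":0,"travel":[0,0,3],"twist":[0,0,0]},{"gripper":0,"travel":[0,0,2],"twist":[0,0,0]},{"gripper":0,"travel":[0,0,0],"twist":[0,0,0]},{"gripper":0,"travel":[0,0,0],"twist":[0,0,0]}]'; python3 st.py; python3 -m crank '[{"gripper":0,"travel":[0,0,-5],"twist":[0,0,0]},{"gripper":0,"travel":[0,0,-15],"twist":[0,0,0]},{"gripper":0,"travel":[0,0,-40],"twist":[0,0,0]},{"gripper":0,"travel":[0,0,-40],"twist":[0,0,0]},{"gripper":0,"travel":[0,0,-20],"twist":[0,0,0]},{"gripper":0,"travel":[0,0,0],"twist":[0,0,0]},{"gripper":0,"travel":[0,0,0],"twist":[0,0,0]}]'
python3 - <<'E'
from workcell import bot
import cv2
j=bot.camera("scene")[185:245,220:300,::-1];i=bot.camera("side")[185:245,240:320,::-1]
cv2.imwrite("pics/end.png",cv2.hconcat([cv2.resize(j,(373,280),interpolation=2),cv2.resize(i,(373,280),interpolation=2)]))
E
```

```text
time: 10.75
ee_pos: [0.463, 0.1252, 0.0465]
tcp_rot: [-180.0, 0.0, 89.0]
wrist_force: [-2.5, 0.0, 4.4]
opening: -0.0001
grasp_force: 2.3
10.75 [0.463  0.1252 0.0465] [-1.7996e+02  1.0000e-02  8.8990e+01] q [ 15.1  -4.1 -19.5  74.6   0.  106.1] F [-2.48  0.    4.36]
to lifter (tool mm) [-131.7    0.2   -3.5]
to lifter (tool mm) [-87.7   0.2  -3.5]
to lifter (tool mm) [-43.7   0.2  -3.5]
to lifter (tool mm) [ 0.3  0.2 -3.5]
twist to level [-0.0007  0.0001 -0.0002]
time: 11.62
ee_pos: [0.4628, 0.1253, 0.1655]
tcp_rot: [-179.9, 0.0, 89.0]
wrist_force: [0.1, -0.2, -0.4]
opening: -0.0
grasp_force: 0.0
```

View pics/end.png

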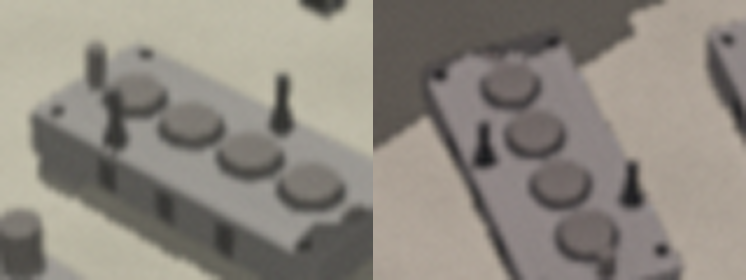

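All four lifters are back up, both bolts stand where they were, and the hand is clear.

```bash
python3 -c "
from workcell import bot
print(bot.job_done())"
```

```text
the job is handed in; nothing more can be done
None
```

I pressed the four big lifters about 3.5 mm each, in order from the dowel-pin end, at about 4.5–5 N; all sprang back, both bolts still stand in place, and the job is handed in (no verdict was returned).

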